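# Lid the chopper and hold its pulse dial at the third notch

## Task

Close the loaded chopper: set the loose lid on its bowl, lowering it gently rather than dropping it, until it sits flat and fully home, and let go of it. Then turn the spring-return pulse dial clockwise past its first two notches to the third (the longer orange tick), never running on toward the fourth, and hold it there against its spring: finish while still holding it with the fingers. Do not turn the dial before the lid is on, and leave the other things where they are.

Things in the scene. Friction and masses are not known exactly. Their poses are not given: they have to be found in the camera images.
- chopper: food chopper, fixed to the worktop: a grey motor base 130 (its x) x 270 (its y) x 50 mm high with a black deck; a clear round bowl stands on the deck at its +y end and a dial at its -y end. Origin: centre of the underside; z up, its front (-x) faces the robot more or less
- bowl_rim (a point): centre of the bowl's mouth, at rim height (110 mm over the worktop), 70 mm to +y of the chopper's middle; the bowl is 100 mm across outside, 92 mm inside, 60 mm high; vegetables fill its lowest 34 mm
- lid: loose white round lid, about 0.14 kg, right way up: plug 86 mm across, 10 mm high, lower edge bevelled; on it a plate 106 mm across, 6 mm thick; on that an orange grip bar 44 (its x) x 22 (its y) x 34 mm high; 50 mm in all. Origin: centre of the plug's underside, z up. Seated (any yaw), the plug is in the bowl and the plate rests on the rim: origin 10 mm below bowl_rim
- dial_grip (a point): point on the dial's upright axis, at grip height, 86 mm over the worktop, 75 mm to -y of the chopper's middle. The dial is a black bar 44 mm long, 16 mm wide, its top 96 mm up, on a disc 46 mm across whose top is 64 mm up. The point turns with it: the bar runs along the point's x, white pointer at its -x end (toward the robot when off)
- dial (a joint): dial angle, rad, growing clockwise seen from above: 0 off (white tick), notches at 0.35 (grey tick), 0.70 (grey), 1.05 (third, longer orange tick), 1.40 (fourth, red); stop at 1.45. A spring turns it back to 0 from anywhere when let go; turning takes about 0.06 N m at first, 0.09 to 0.17 N m near the third notch, easing before each notch, rising past it
- mustard_bottle: yellow squeeze bottle, 56 x 72 x 199 mm, standing; a bystander, loose. Origin: centre of its underside
- deli_tub: white round tub with its lid on, 114 mm across, 68 mm high; a bystander, loose. Origin: centre of its underside
- tape_roll: roll of tan tape lying flat, 104 mm across, 25 mm high; a bystander, loose. Origin: centre of its underside
- marker: black and white marker pen lying down, 135 mm long, 17 mm thick; a bystander, loose. Origin: centre of its underside
- sauce_cup: small steel cup, 68 mm across, 40 mm high; a bystander, loose. Origin: centre of its underside

How it is judged:
On the way, in this order (a step that is already met when the one before it is completed fails the run):
1. the lid is seated on the bowl and released, the dial still off (horizontal distance between lid and bowl_rim below 0.006 m and z of lid in the frame of bowl_rim between -0.014 and -0.007 m and angle between lid's own z axis and vertical below 0.06 rad and contact force between the fingers and lid below 0.3 N and value of joint dial below 0.2 rad), for 0.2 s.
2. the dial is at the third notch, held by the fingers (value of joint dial between 0.92 and 1.18 rad and contact force between the fingers and chopper above 0.5 N), for 0.3 s.
At the end, for the whole second after the job is handed in: The lid is seated: within 6 mm of the bowl's axis, its origin 7 to 14 mm below the rim, tilted less than 0.06 rad, not touched by the fingers; the dial stands still between 0.92 and 1.18 rad (third notch 1.05) with the fingers on it, through the last second (all of step 2 and horizontal distance between lid and bowl_rim below 0.006 m and z of lid in the frame of bowl_rim between -0.014 and -0.007 m and angle between lid's own z axis and vertical below 0.06 rad and contact force between the fingers and lid below 0.3 N and velocity of joint dial between -0.3 and 0.3 rad/s); the arm keeps its last pose, push and grip.
It fails at once if the dial is turned beyond 0.2 rad while the lid is not seated (value of joint dial above 0.2 rad and not (horizontal distance between lid and bowl_rim below 0.006 m and z of lid in the frame of bowl_rim between -0.014 and -0.007 m and angle between lid's own z axis and vertical below 0.06 rad)).
It fails at once if the dial runs beyond 1.27 rad, toward the fourth notch (value of joint dial above 1.27 rad).
It fails at once if the lid is dropped: it moves faster than 0.45 m/s out of the fingers (linear speed of lid above 0.45 m/s and contact force between the fingers and lid below 0.1 N).
It fails at once if a bystander is moved more than 40 mm (distance of any of mustard_bottle, deli_tub, tape_roll, marker, sauce_cup from where it was at the start of the episode above 0.04 m).
It fails at once if the mustard bottle is tipped over (angle between mustard_bottle's own z axis and vertical above 0.5 rad).
It also fails if it takes over 54 s, if anything falls off the work surface, if the arm or the gripper's body presses on something with over 40 N, if the wrist force passes 120 N, or if a joint passes its speed limit or range.

## Robot

A 6-joint arm with a two-finger parallel gripper is mounted at the origin on a cart in front of the work surface, level with it; the furniture and walls round the work are solid. World frame = base frame: x ahead of the robot, y to its left, z up, the work surface at z = 0. Lengths are in m, angles in rad, forces in N, time in s.
With the tool pointing down it reaches from about 0.275 to 0.975 m from the base axis. Payload 8.4 kg.
Tool frame: the origin (TCP) lies at the very end of the fingers, on their centre line; the grasp point (between the pads) lies 19 mm behind it (ctrl.pinch_z is the distance from the TCP to the grasp point, in m); z points along the fingers, y is the line along which they close (so a half turn about z gives the same grasp; the last joint's range is limited). The gripper opens to 92 mm and grips with 3 to 60 N. Pads are 20 mm wide; open, the fingers measure 128 mm over their backs; the gripper's body (75 mm by 189 mm) begins 69 mm behind the grasp point.
Start: joints at [1.178, 0.353, 1.633, -0, 1.155, -0.002], TCP at [0.238, 0.578, 0.215] pointing down, gripper open.
Joint ranges: [-2.63, 2.63], [-0.92, 2.1], [0.06, 2.66], [-1.3, 4.44], [0, 2.69], [-3.02, 3.02]. Speed limits (rad/s): [2.22, 2.22, 2.79, 3.14, 3.14, 3.14].

## Interface

Orientations are given as a unit quaternion [x, y, z, w].
In Python, from rig import ctrl gives the robot as it stands.
- The arm moves only by the tool arm_command, never from a script. Its argument "targets" is text: rows parted by semicolons, each of 7 numbers parted by spaces: the shift along the tool's x, y, z in units of 25 mm (1.0 is 25 mm), then the turn, a rotation vector about the tool's x, y, z in units of 6 degrees (1.0 is 6 degrees), then the closure, from 0 (fully open) to 1 (shut). In form: x y z ax ay az grip; .... A call has exactly 5 rows; each row shifts and turns the commanded pose from where the row before left it, along the tool's axes as they then stand; what a row does not reach is not made up. A row lasts 1/8 s, in which the tool goes at most 62.5 mm and 10.7 degrees, less where a joint would pass 70% of its speed; a pose out of reach is approached as far as the arm can. A call is refused whole if a number of a shift passes 1 or a number of a turn 1, either way. A call with a gripper value outside its range is refused whole. The fingers move at their own pace and stop on an object; "newtons" is the grip in N (left out, the last holds). Time passes only in rows, so rows that do not move let the fingers close, or fill a call up. It gives the time, the measured TCP pose, the force, the opening and the grip force at its end, in the units of the state.
- ctrl.get_obs(): the state, without advancing time (a new reading comes with each control period).
- ctrl.camera(name): name is "scene" or "top" or "wrist"; returns (picture, depth): 480x640x3 uint8, red, green, blue; 480x640 float32, m along the optical axis (not along the pixel's ray), 0 where there is no reading.
- ctrl.get_calibration(name): a dict with "fx", "fy", "cx", "cy" (pixels), "eye" and "orientation" of the camera in the world. Camera axes: x right, y up, looking along -z (the intrinsics and any distortion apply to the point x, -y, -z); pixel columns grow to the right and rows downward; lengths in m; the calibration is good to about 2 mm. A picture is of the moment at which its call begins: read the wrist's pose just before it. get_calibration takes no time and is no camera call; for the wrist camera it gives the pose at the moment of the call.
- ctrl.finish_job(): hands the job in; it is judged then, once.
The state is a dict: "t": time; "joint_pos": joint angles; "joint_velocities": joint speeds; "joint_torque": joint torques, N m; "tcp_pos": TCP position; "eef_rot": TCP orientation; "ft_force": force on the tool from outside, world axes, zero at the start; "ft_torque": the same for the moment, N m; "width": opening from 0.0 (shut) to 1.0 (fully open); "gripper_force": force on a finger pad.
Only numpy, scipy, OpenCV 4.12 (cv2) and the standard library are available. Lean on these libraries where they do the work, as an engineer would, in place of code of your own. Each camera call takes 0.05 s, during which the arm holds its last target. There are 200 camera calls.

## Working session

There is one attempt and no reset: what is moved stays moved. The work goes in short steps, Python scripts to look and compute and a tool call to move; the robot and the scene stay as the last step left them, time stands still between calls to the robot, and variables do not carry over. Pictures are saved under pics/ and viewed, at most 10 in all, crops included, and the job is handed in when it is done.

Besides the shell and the picture viewer there is one more tool, called after "Emit:" by a JSON object that holds its "name" and its "arguments", one argument or row to a line. arm_command: Moves the arm, as the interface text tells. Its arguments: {"type":"object","properties":{"targets":{"type":"string"},"newtons":{"type":"number"}},"required":["targets"]}

```bash
mkdir -p pics; ls; cat > h.py <<'E'
import numpy as np, cv2
from rig import ctrl
from scipy.spatial.transform import Rotation as R
def cloud(name):
    c=ctrl.get_calibration(name); im,d=ctrl.camera(name)
    v,u=np.mgrid[0:480,0:640]
    p=np.stack([(u-c['cx'])/c['fx']*d,-(v-c['cy'])/c['fy']*d,-d],-1)
    w=p@R.from_quat(c['orientation']).as_matrix().T+np.array(c['eye'])
    w[d==0]=np.nan
    return im,w,c
def save(n,im): cv2.imwrite('pics/'+n,cv2.cvtColor(im,cv2.COLOR_RGB2BGR))
E
python3 - <<'E'
from h import *
for n in('top','scene'):
    im,w,c=cloud(n); save(n+'1.png',im); np.savez(n+'1.npz',im=im,w=w); print(n,c)
print(ctrl.get_obs())
E
```

```text
pics
top {'fx': 569.518410673685, 'fy': 569.518410673685, 'cx': 316.80392621055415, 'cy': 239.82205242755472, 'eye': array([ 0.40495246, -0.05596315,  1.26119839]), 'orientation': array([-0.03114496,  0.03876565,  0.70886887, -0.7035852 ])}
scene {'fx': 535.9346866310865, 'fy': 535.9346866310865, 'cx': 322.26671801801206, 'cy': 237.44366830955235, 'eye': array([0.10775315, 0.77437681, 1.05789052]), 'orientation': array([-0.09305516,  0.36614297,  0.90353105, -0.2022664 ])}
{'t': 0.1, 'joint_pos': array([ 1.17759792e+00,  3.53534810e-01,  1.63403210e+00,  9.81562356e-06,
        1.15521705e+00, -2.42186394e-03]), 'joint_velocities': array([-0.001831  , -0.00196817, -0.00219725, -0.00141068,  0.00052979,
       -0.00127479]), 'joint_torque': array([-1.72685170e-03, -5.94912350e+01, -3.34928656e+01,  6.98666624e-02,
        1.82802952e-02,  5.77880485e-06]), 'tcp_pos': array([0.23790999, 0.57747872, 0.21397814]), 'eef_rot': array([ 1.94149343e-01,  9.80971803e-01, -5.83150856e-04, -1.21459790e-04]), 'ft_force': array([0.04848602, 0.14426084, 0.24814577]), 'ft_torque': array([ 0.00373936, -0.02901593, -0.01430259]), 'gripper_force': 0.0, 'width': 0.9998306927893523}
```

View pics/top1.png

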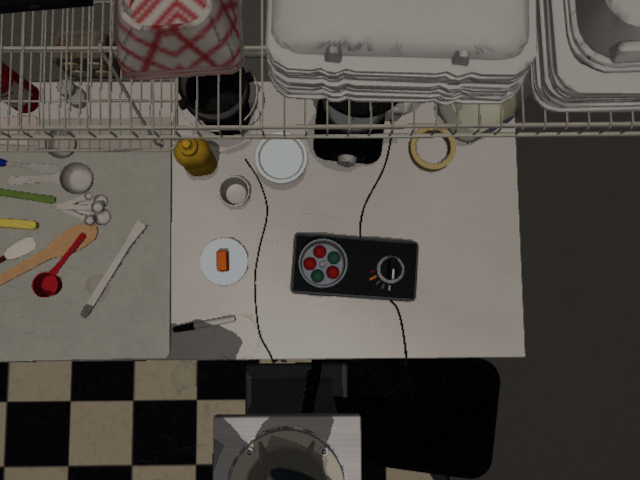

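View pics/scene1.png

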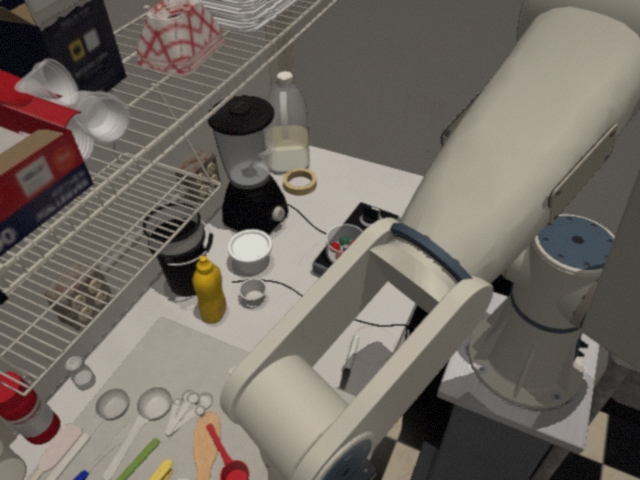

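The top view shows the lid at about (223,262) with its orange grip running nearly vertical in the image. The bowl is at about (324,263) and the dial at (390,270), pointer toward the robot. The marker is at (205,324), the cup at (235,191), the tub at (281,158) and the mustard bottle at (195,155). The scene view is mostly blocked by the arm.

```bash
python3 - <<'E'
from h import *
d=np.load('top1.npz'); im=d['im']; w=d['w']
hsv=cv2.cvtColor(im,cv2.COLOR_RGB2HSV); v,u=np.mgrid[0:480,0:640]
def box(a,b,c,e): return (u>=a)&(u<b)&(v>=c)&(v<e)
def rect(m,n):
    p=w[m]; p=p[~np.isnan(p).any(1)]; r=cv2.minAreaRect(p[:,:2].astype(np.float32)); print(n,len(p),p.mean(0).round(4),'z',np.percentile(p[:,2],[5,50,95]).round(4),np.round(r[0],4),np.round(r[1],4),round(r[2],2)); return p
def circ(p,n):
    (a,b),r=cv2.minEnclosingCircle(p[:,:2].astype(np.float32)); print(n,'circle',round(a,4),round(b,4),round(r,4))
z=w[...,2]
rect(box(210,240,245,278)&(hsv[...,1]>150)&(z>.04),'grip')
p=rect(box(190,255,230,295)&(z>.008)&(z<.03),'plate'); circ(p,'plate')
p=rect(box(285,430,225,310)&(z>.04)&(z<.056),'deck')
p=rect(box(290,356,232,295)&(z>.102)&(z<.118),'rim'); circ(p,'rim')
p=rect(box(370,412,245,295)&(z>.085)&(z<.105),'dialbar')
p=rect(box(370,412,245,295)&(z>.058)&(z<.071),'dialdisc')
for n,b in dict(mustard=(170,220,130,178),cup=(218,253,172,210),tub=(252,312,130,185),marker=(170,240,312,335)).items():
    rect(box(*b)&(z>.01),n)
rect(box(180,250,60,130)&(z>.1),'shelf/kettle')
rect(box(250,520,0,130)&(z>.1),'shelf2')
print('table',np.nanmedian(z[box(440,510,200,340)]))
print(ctrl.get_calibration('wrist'))
E
```

```text
grip 194 [0.4829 0.1333 0.0481] z [0.0431 0.0487 0.0517] [0.4835 0.1334] [0.0425 0.0202] 2.52
plate 1584 [0.4834 0.1338 0.0153] z [0.0111 0.0152 0.0195] [0.4822 0.1229] [0.1284 0.1047] 80.37
plate circle 0.4688 0.1219 0.0726
deck 5419 [ 0.4651 -0.1605  0.0491] z [0.0431 0.0492 0.0545] [ 0.4681 -0.1492] [0.268  0.1289] 85.59
rim 308 [ 0.4756 -0.0796  0.1087] z [0.1039 0.1089 0.1125] [ 0.4744 -0.0791] [0.0974 0.0977] 89.65
rim circle 0.4737 -0.0796 0.05
dialbar 173 [ 0.4617 -0.2233  0.0944] z [0.0898 0.0945 0.0987] [ 0.4625 -0.2241] [0.0165 0.0437] 86.26
dialdisc 196 [ 0.4619 -0.2209  0.063 ] z [0.0587 0.063  0.0669] [ 0.4602 -0.2227] [0.0493 0.0517] 83.35
mustard 1548 [0.6742 0.1614 0.2086] z [0.0275 0.1508 0.5872] [0.6579 0.1655] [0.2173 0.1419] 29.87
cup 392 [0.6425 0.1156 0.0309] z [0.0128 0.0343 0.0427] [0.6363 0.1113] [0.0658 0.0676] 89.07
tub 2371 [0.6861 0.0033 0.1327] z [0.0571 0.0625 0.5871] [0.6763 0.0081] [0.1683 0.1201] 4.06
marker 354 [0.3488 0.1764 0.0139] z [0.0105 0.0137 0.0178] [0.3486 0.1777] [0.0146 0.1339] 10.1
shelf/kettle 3349 [0.7209 0.0943 0.3889] z [0.1133 0.2155 0.6525] [0.7353 0.113 ] [0.3063 0.1565] 12.91
shelf2 31221 [ 0.6623 -0.1449  0.6499] z [0.2056 0.7178 0.7351] [ 0.7068 -0.1826] [0.5734 0.2924] 77.46
table -0.0008165010800048611
{'fx': 344.9033723396599, 'fy': 344.9033723396599, 'cx': 318.7348706441758, 'cy': 233.90523361049026, 'eye': array([0.17090767, 0.60458293, 0.38484836]), 'orientation': array([-0.10693089, -0.07103683,  0.55222765,  0.82375007])}
```

Emit:
{"name": "arm_command", "arguments": {
  "targets": "0 0 0 0 0 -0.83 0; 0 0 0 0 0 -0.83 0; 0 0 0 0 0 -0.83 0; 0 0 0 0 0 -0.83 0; 0 0 0 0 0 -0.83 0"
}}

```text
t: 0.72
tcp_pos: [0.238, 0.5776, 0.2142]
eef_rot: [-0.023, 1.0, -0.0, -0.0]
ft_force: [-0.2, 0.4, 0.7]
width: 1.003
gripper_force: 0.0
```

Emit:
{"name": "arm_command", "arguments": {
  "targets": "-0.5 -1 0 0 0 0 0; -0.5 -1 0 0 0 0 0; -0.5 -1 0 0 0 0 0; -0.5 -1 0 0 0 0 0; -0.5 -1 0 0 0 0 0"
}}

```text
t: 1.35
tcp_pos: [0.3062, 0.4547, 0.2143]
eef_rot: [-0.022, 1.0, -0.0, -0.0]
ft_force: [0.2, -0.6, 0.4]
width: 0.996
gripper_force: 0.0
```

Emit:
{"name": "arm_command", "arguments": {
  "targets": "-0.5 -1 0 0 0 0 0; -0.5 -1 0 0 0 0 0; -0.5 -1 0 0 0 0 0; -0.5 -1 0 0 0 0 0; -0.5 -1 0 0 0 0 0"
}}

```text
t: 1.98
tcp_pos: [0.3741, 0.3326, 0.2143]
eef_rot: [-0.022, 1.0, -0.0, -0.0]
ft_force: [0.4, -0.0, 0.2]
width: 0.999
gripper_force: 0.0
```

Emit:
{"name": "arm_command", "arguments": {
  "targets": "-0.5 -1 0 0 0 0 0; -0.5 -1 0 0 0 0 0; -0.5 -1 0 0 0 0 0; -0.5 -1 0 0 0 0 0; -0.5 -1 0 0 0 0 0"
}}

```text
t: 2.6
tcp_pos: [0.442, 0.2105, 0.2144]
eef_rot: [-0.022, 1.0, -0.0, -0.0]
ft_force: [0.1, 0.2, 0.5]
width: 1.0
gripper_force: 0.0
```

Emit:
{"name": "arm_command", "arguments": {
  "targets": "-0.38 -0.79 0 0 0 0 0; -0.38 -0.79 0 0 0 0 0; -0.38 -0.79 0 0 0 0 0; -0.38 -0.78 0 0 0 0 0; 0 0 0 0 0 0 0"
}}

```text
t: 3.22
tcp_pos: [0.4835, 0.1336, 0.2144]
eef_rot: [-0.021, 1.0, -0.0, -0.0]
ft_force: [-0.5, 0.7, -0.5]
width: 1.0
gripper_force: 0.0
```

```bash
python3 - <<'E'
from h import *
im,w,c=cloud('wrist'); save('w1.png',im); hsv=cv2.cvtColor(im,cv2.COLOR_RGB2HSV); z=w[...,2]
def rect(m,n):
    p=w[m]; r=cv2.minAreaRect(p[:,:2].astype(np.float32)); print(n,len(p),np.percentile(p[:,2],[5,50,95]).round(4),p[:,:2].mean(0).round(4),np.round(r[0],4),np.round(r[1],4),round(r[2],2))
near=np.hypot(w[...,0]-.483,w[...,1]-.1335)<.07
rect(near&(hsv[...,1]>150)&(z>.046)&(z<.06),'grip')
rect(near&(z>.009)&(z<.022),'plate')
print(ctrl.get_obs()['tcp_pos'])
E
```

```text
grip 895 [0.0477 0.0504 0.0518] [0.4817 0.1363] [0.4824 0.1362] [0.0427 0.0209] 3.0
plate 6225 [0.0154 0.0167 0.018 ] [0.4804 0.1356] [0.4778 0.1294] [0.1208 0.1045] 50.32
[0.48304909 0.13422325 0.21432629]
```

View pics/w1.png

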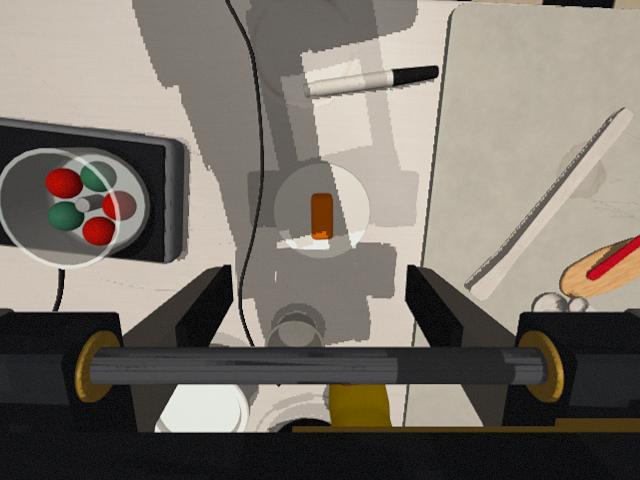

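The wrist view shows the lid grip at (322,216) centred between the fingers, nothing in the way. I'll lower straight down onto it.

Emit:
{"name": "arm_command", "arguments": {
  "targets": "0 0 1 0 0 0 0; 0 0 1 0 0 0 0; 0 0.04 1 0 0 0 0; 0 0 1 0 0 0 0; 0 0 1 0 0 0 0"
}}

```text
t: 3.9
tcp_pos: [0.4826, 0.1363, 0.0888]
eef_rot: [-0.022, 1.0, 0.0, -0.0]
ft_force: [0.9, 0.4, 0.2]
width: 0.998
gripper_force: 0.0
```

Emit:
{"name": "arm_command", "arguments": {
  "targets": "0 0 1 0 0 0 0; 0 0 0.8 0 0 0 0; 0 0 0.5 0 0 0 0; 0 0 0.4 0 0 0 0; 0 0 0 0 0 0 0"
}}

```text
t: 4.53
tcp_pos: [0.4828, 0.1356, 0.0217]
eef_rot: [-0.022, 1.0, -0.0, -0.0]
ft_force: [-1.0, -0.5, -0.1]
width: 1.0
gripper_force: 0.0
```

Emit:
{"name": "arm_command", "arguments": {
  "targets": "0 0 0 0 0 0 1; 0 0 0 0 0 0 1; 0 0 0 0 0 0 1; 0 0 0 0 0 0 1; 0 0 0 0 0 0 1",
  "newtons": 20
}}

```text
t: 5.15
tcp_pos: [0.4832, 0.1354, 0.0221]
eef_rot: [-0.022, 1.0, -0.0, 0.0]
ft_force: [-0.4, -0.5, 0.5]
width: 0.479
gripper_force: 0.0
```

Emit:
{"name": "arm_command", "arguments": {
  "targets": "0 0 0 0 0 0 1; 0 0 0 0 0 0 1; 0 0 0 0 0 0 1; 0 0 0 0 0 0 1; 0 0 0 0 0 0 1"
}}

```text
t: 5.78
tcp_pos: [0.4832, 0.1354, 0.0221]
eef_rot: [-0.022, 1.0, 0.0, -0.0]
ft_force: [1.0, 0.8, -0.0]
width: 0.238
gripper_force: 20.0
```

Emit:
{"name": "arm_command", "arguments": {
  "targets": "0 0 -0.4 0 0 0 1; 0 0 -1 0 0 0 1; 0 0 -1 0 0 0 1; 0 0 -1 0 0 0 1; 0 0 -1 0 0 0 1"
}}

```text
t: 6.4
tcp_pos: [0.4829, 0.1353, 0.1334]
eef_rot: [-0.022, 1.0, -0.0, 0.0]
ft_force: [0.6, 0.1, -0.9]
width: 0.238
gripper_force: 20.0
```

Emit:
{"name": "arm_command", "arguments": {
  "targets": "0 0 -1 0 0 0 1; 0 0 -1 0 0 0 1; 0 -1 0 0 0 0 1; 0 -1 0 0 0 0 1; 0 -1 0 0 0 0 1"
}}

```text
t: 7.02
tcp_pos: [0.4862, 0.0598, 0.1827]
eef_rot: [-0.022, 1.0, -0.0, 0.0]
ft_force: [-0.0, 0.2, -1.5]
width: 0.237
gripper_force: 20.0
```

Emit:
{"name": "arm_command", "arguments": {
  "targets": "0 -0.7 0 0 0 0 1; 0 -0.3 0 0 0 0 1; 0 0 0 0 0 0 1; 0 0 0 0 0 0 1; 0 0 0 0 0 0 1"
}}

```text
t: 7.65
tcp_pos: [0.4875, 0.0361, 0.182]
eef_rot: [-0.022, 1.0, 0.0, -0.0]
ft_force: [0.3, -1.0, -1.9]
width: 0.234
gripper_force: 20.0
```

```bash
python3 - <<'E'
from h import *
o=ctrl.get_obs(); im,w,c=cloud('wrist'); save('w2.png',im); hsv=cv2.cvtColor(im,cv2.COLOR_RGB2HSV); z=w[...,2]
print(o['tcp_pos'],o['eef_rot'])
t=o['tcp_pos']
from scipy.optimize import least_squares
def fit(p,n):
    f=lambda q:np.hypot(p[:,0]-q[0],p[:,1]-q[1])-q[2]
    r=least_squares(f,[*p[:,:2].mean(0),.05],loss='soft_l1',f_scale=.002).x; print(n,len(p),r.round(4))
near=np.hypot(w[...,0]-t[0],w[...,1]-t[1])<.07
m=near&(z>t[2]-.025)&(z<t[2]+.001); p=w[m]; print('plate z',np.percentile(p[:,2],[5,50,95]).round(4))
A=np.c_[p[:,:2],np.ones(len(p))]; print('plane',np.linalg.lstsq(A,p[:,2],rcond=None)[0].round(4))
cs,_=cv2.findContours(m.astype(np.uint8),0,1); k=max(cs,key=len)[:,0]; e=w[k[:,1],k[:,0]]
print(cv2.minEnclosingCircle(p[:,:2].astype(np.float32))); fit(e,'plate edge')
g=near&(hsv[...,1]>150)&(z>t[2]+.02)&(z<t[2]+.04); q=w[g]; 
if len(q): print('grip top',np.median(q[:,2]),cv2.minAreaRect(q[:,:2].astype(np.float32)))
r=np.hypot(w[...,0]-.474,w[...,1]+.0793); m=(r<.058)&(r>.038)&(z>.104)&(z<.116); p=w[m]; fit(p,'rim'); print(np.median(p[:,2]),p.min(0),p.max(0))
d=np.load('top1.npz')['w']; r=np.hypot(d[...,0]-.474,d[...,1]+.0793); p=d[(r<.058)&(r>.038)&(d[...,2]>.104)&(d[...,2]<.116)]; fit(p,'rim top')
E
```

```text
[0.48753918 0.03605783 0.18204525] [-2.22162086e-02  9.99753186e-01  6.11577156e-05 -5.50609120e-05]
plate z [0.1756 0.1767 0.1778]
plane [2.900e-03 1.000e-04 1.754e-01]
((0.48697710037231445, 0.03567030280828476), 0.05295633152127266)
plate edge 561 [0.4846 0.0356 0.0492]
grip top 0.21042824206373184 ((0.48602449893951416, 0.03624430298805237), (0.04194324463605881, 0.027007708325982094), 2.5640006065368652)
rim 3306 [ 0.4724 -0.0778  0.0474]
0.11017265618740493 [ 0.42323126 -0.12842285  0.10400075] [ 0.52261852 -0.02883083  0.11298962]
rim top 290 [ 0.4736 -0.0795  0.0477]
```

View pics/w2.png

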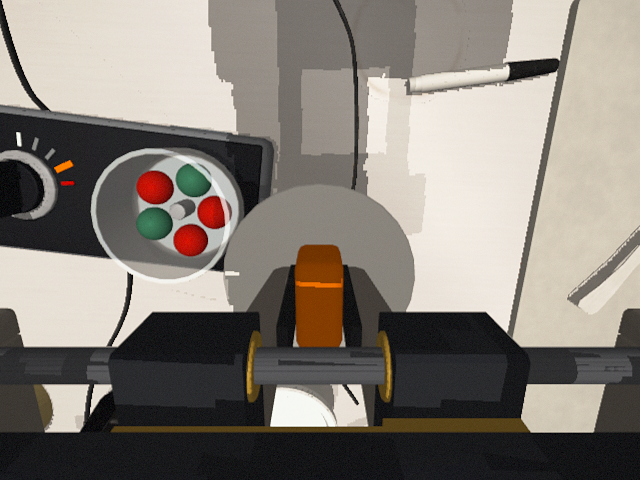

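The wrist view shows the lid gripped level, its centre within 1 mm of the TCP. The rim is clear on the left at about (168,215) and the dial is still off. I'll go over the bowl next.

Emit:
{"name": "arm_command", "arguments": {
  "targets": "0.15 -1 0 0 0 0 1; 0.15 -1 0 0 0 0 1; 0.15 -1 0 0 0 0 1; 0.15 -1 0 0 0 0 1; 0.16 -0.55 0 0 0 0 1"
}}

```text
t: 8.32
tcp_pos: [0.4735, -0.0796, 0.1821]
eef_rot: [-0.022, 1.0, -0.0, 0.0]
ft_force: [0.5, 0.4, -1.2]
width: 0.24
gripper_force: 20.0
```

Emit:
{"name": "arm_command", "arguments": {
  "targets": "0 0 0.3 0 0 0 1; 0 0 0.5 0 0 0 1; 0 0 0.5 0 0 0 1; 0 0 0.2 0 0 0 1; 0 0 0 0 0 0 1"
}}

```text
t: 8.95
tcp_pos: [0.4733, -0.0786, 0.144]
eef_rot: [-0.022, 1.0, 0.0, -0.001]
ft_force: [-0.0, 0.7, -1.3]
width: 0.238
gripper_force: 20.0
```

```bash
python3 - <<'E'
from h import *
o=ctrl.get_obs(); im,w,c=cloud('wrist'); save('w3.png',im[120:420]); z=w[...,2]
t=o['tcp_pos'];print(t,o['ft_force'])
near=np.hypot(w[...,0]-t[0],w[...,1]-t[1])<.07
p=w[near&(z>t[2]-.008)&(z<t[2]+.001)]; print('plate',len(p),np.median(p[:,2]),cv2.minEnclosingCircle(p[:,:2].astype(np.float32)))
im,w,c=cloud('scene'); save('s3.png',cv2.resize(im[150:320,260:460],None,fx=3,fy=3))
im,w,c=cloud('top'); z=w[...,2]
near=np.hypot(w[...,0]-t[0],w[...,1]-t[1])<.07
p=w[near&(z>.1)&(z<.115)];print('toprim',len(p))
E
```

```text
[ 0.47327929 -0.07860747  0.14398153] [-0.04257185  0.69969034 -1.28198866]
plate 14487 0.13870946690738678 ((0.4732387065887451, -0.07889949530363083), 0.05293367803096771)
toprim 0
```

View pics/w3.png

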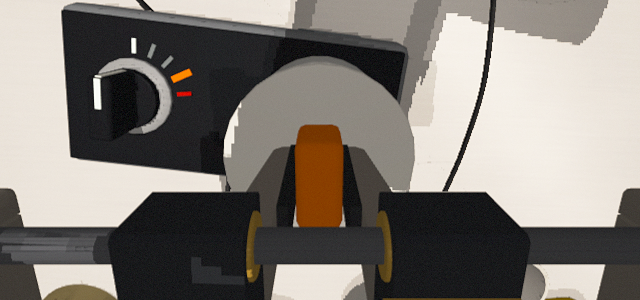

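The lid is centred over the bowl and hides the rim; its underside is about 13 mm above it. I'll lower it slowly and watch the force.

Emit:
{"name": "arm_command", "arguments": {
  "targets": "0 0 0.15 0 0 0 1; 0 0 0.15 0 0 0 1; 0 0 0.15 0 0 0 1; 0 0 0.15 0 0 0 1; 0 0 0.1 0 0 0 1"
}}

```text
t: 9.72
tcp_pos: [0.4734, -0.0789, 0.1267]
eef_rot: [-0.022, 1.0, 0.0, -0.0]
ft_force: [-0.2, 0.6, -2.8]
width: 0.236
gripper_force: 20.0
```

Emit:
{"name": "arm_command", "arguments": {
  "targets": "0 0 0.04 0 0 0 1; 0 0 0.04 0 0 0 1; 0 0 0.04 0 0 0 1; 0 0 0.04 0 0 0 1; 0 0 0 0 0 0 1"
}}

```text
t: 10.35
tcp_pos: [0.4735, -0.0789, 0.1231]
eef_rot: [-0.022, 1.0, -0.0, -0.0]
ft_force: [-0.7, -0.8, -2.2]
width: 0.236
gripper_force: 20.0
```

Emit:
{"name": "arm_command", "arguments": {
  "targets": "0 0 0.03 0 0 0 1; 0 0 0.03 0 0 0 1; 0 0 0.02 0 0 0 1; 0 0 0 0 0 0 1; 0 0 0 0 0 0 1"
}}

```text
t: 10.98
tcp_pos: [0.4736, -0.0789, 0.122]
eef_rot: [-0.022, 1.0, -0.0, 0.0]
ft_force: [-4.7, 1.4, 12.2]
width: 0.234
gripper_force: 20.0
```

Emit:
{"name": "arm_command", "arguments": {
  "targets": "0 0 -0.02 0 0 0 0.7; 0 0 0 0 0 0 0.5; 0 0 0 0 0 0 0.3; 0 0 0 0 0 0 0.3; 0 0 0 0 0 0 0.3"
}}

```text
t: 11.6
tcp_pos: [0.4735, -0.079, 0.1215]
eef_rot: [-0.022, 1.0, 0.0, -0.0]
ft_force: [-0.4, -0.2, 0.2]
width: 0.696
gripper_force: 0.0
```

Emit:
{"name": "arm_command", "arguments": {
  "targets": "0 0 -0.3 0 0 0 0; 0 0 -0.6 0 0 0 0; 0 0 -1 0 0 0 0; 0 0 -1 0 0 0 0; 0 0 -0.5 0 0 0 0"
}}

```text
t: 12.22
tcp_pos: [0.4744, -0.0791, 0.2088]
eef_rot: [-0.022, 1.0, -0.0, 0.001]
ft_force: [0.1, -0.2, -0.5]
width: 1.0
gripper_force: 0.0
```

```bash
python3 - <<'E'
from h import *
o=ctrl.get_obs(); im,w,c=cloud('wrist'); save('w4.png',im); z=w[...,2]; hsv=cv2.cvtColor(im,cv2.COLOR_RGB2HSV)
t=o['tcp_pos'];print(t,o['ft_force'],o['eef_rot'])
near=np.hypot(w[...,0]-.4735,w[...,1]+.079)<.065
p=w[near&(z>.109)&(z<.123)]; print('plate',len(p),np.median(p[:,2]),cv2.minEnclosingCircle(p[:,:2].astype(np.float32)))
A=np.c_[p[:,:2],np.ones(len(p))]; print('plane',np.linalg.lstsq(A,p[:,2],rcond=None)[0].round(4))
nd=np.hypot(w[...,0]-.462,w[...,1]+.224)<.035
q=w[nd&(z>.092)&(z<.1)]
if len(q): print('dial',len(q),np.median(q[:,2]),cv2.minAreaRect(q[:,:2].astype(np.float32)),q.mean(0))
q=w[nd&(z>.058)&(z<.068)]; print('disc',len(q),cv2.minEnclosingCircle(q[:,:2].astype(np.float32)) if len(q) else 0)
im,w,c=cloud('top'); z=w[...,2]
near=np.hypot(w[...,0]-.4735,w[...,1]+.079)<.065
p=w[near&(z>.109)&(z<.123)]; print('topplate',len(p),np.median(p[:,2]) if len(p) else 0)
E
```

```text
[ 0.47437155 -0.07908727  0.20877267] [ 0.14403766 -0.19104144 -0.54306541] [-2.18791545e-02  9.99759657e-01 -2.65827264e-04  1.36410552e-03]
plate 11359 0.1167383332199256 ((0.4736713469028473, -0.07923571020364761), 0.05309978127479553)
plane [ 0.0015 -0.      0.116 ]
dial 1024 0.09648386143221258 ((0.46110185980796814, -0.2226676493883133), (0.01574462465941906, 0.04454503208398819), 85.74466705322266) [ 0.46048249 -0.22181413  0.09624352]
disc 746 ((0.46177780628204346, -0.22261320054531097), 0.024776358157396317)
topplate 372 0.1154372220856652
```

View pics/w4.png

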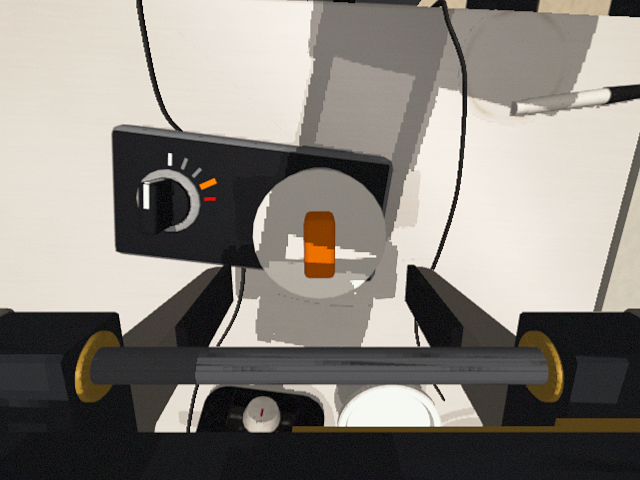

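The lid sits flat and home: plate top at z = 0.1167, tilt about 0, at (318,233). The dial at (168,200) is off, so I'll go there next.

Emit:
{"name": "arm_command", "arguments": {
  "targets": "0.15 -1 0 0 0 0 0; 0.15 -1 0 0 0 0 0; 0.15 -1 0 0 0 0 0; 0.15 -1 0 0 0 0 0; 0.15 -1 0 0 0 0 0.3"
}}

```text
t: 12.95
tcp_pos: [0.4596, -0.2052, 0.2057]
eef_rot: [-0.022, 1.0, 0.0, -0.001]
ft_force: [0.1, 0.4, -0.7]
width: 0.913
gripper_force: 0.0
```

Emit:
{"name": "arm_command", "arguments": {
  "targets": "0 -0.73 0 0 0 0 0.3; 0 0 0 0 0 0.57 0.3; 0 0 0 0 0 0.57 0.3; 0 0 0 0 0 0 0.3; 0 0 0 0 0 0 0.3"
}}

```text
t: 13.58
tcp_pos: [0.4611, -0.2227, 0.2063]
eef_rot: [0.037, 0.999, 0.0, -0.0]
ft_force: [0.3, 0.0, 0.3]
width: 0.698
gripper_force: 0.0
```

```bash
python3 - <<'E'
from h import *
o=ctrl.get_obs(); im,w,c=cloud('wrist'); z=w[...,2]
t=o['tcp_pos'];print(t,R.from_quat(o['eef_rot']).as_matrix()[:,1], o['joint_pos'])
nd=np.hypot(w[...,0]-.462,w[...,1]+.223)<.035
q=w[nd&(z>.092)&(z<.1)]
if len(q): print('dial',len(q),np.median(q[:,2]),cv2.minAreaRect(q[:,:2].astype(np.float32)))
q=w[nd&(z>.058)&(z<.068)]; print('disc',len(q),cv2.minEnclosingCircle(q[:,:2].astype(np.float32)) if len(q) else 0)
E
```

```text
[ 0.46109488 -0.22273961  0.20632646] [7.40875960e-02 9.97251715e-01 2.13631555e-04] [-4.52985322e-01  1.86297187e-01  1.88013614e+00  7.54121575e-05
  1.07557028e+00 -1.94966200e+00]
dial 944 0.09653781160056685 ((0.4607560336589813, -0.2235075980424881), (0.015512176789343357, 0.044028013944625854), 85.46730041503906)
disc 1017 ((0.46034348011016846, -0.22431857883930206), 0.025433972477912903)
```

Emit:
{"name": "arm_command", "arguments": {
  "targets": "0 -0.02 1 0 0 0 0.3; 0 0 1 0 0 0 0.3; 0 0 1 0 0 0 0.3; 0 0 1 0 0 0 0.3; 0 0 0.5 0 0 0 0.3"
}}

```text
t: 14.25
tcp_pos: [0.4605, -0.223, 0.0929]
eef_rot: [0.037, 0.999, 0.0, -0.001]
ft_force: [0.2, 0.8, 0.7]
width: 0.695
gripper_force: 0.0
```

Emit:
{"name": "arm_command", "arguments": {
  "targets": "0 0 0.5 0 0 0 0.3; 0 0 0.43 0 0 0 0.3; 0 0 0 0 0 0 0.4; 0 0 0 0 0 0 1; 0 0 0 0 0 0 1",
  "newtons": 35
}}

```text
t: 14.88
tcp_pos: [0.4614, -0.2236, 0.0713]
eef_rot: [0.038, 0.999, -0.0, 0.0]
ft_force: [-0.2, 0.5, 0.1]
width: 0.402
gripper_force: 0.0
```

Emit:
{"name": "arm_command", "arguments": {
  "targets": "0 0 0 0 0 0 1; 0 0 0 0 0 0 1; 0 0 0 0 0 0 1; 0 0 0 0 0 0 1; 0 0 0 0 0 0 1"
}}

```text
t: 15.5
tcp_pos: [0.4612, -0.223, 0.071]
eef_rot: [0.038, 0.999, 0.0, 0.0]
ft_force: [0.7, 5.3, 5.3]
width: 0.173
gripper_force: 35.0
```

Emit:
{"name": "arm_command", "arguments": {
  "targets": "0 0.02 0 0 0 0.6 1; 0 0 0 0 0 0.8 1; 0 0 0 0 0 0.8 1; 0 0 0 0 0 0.8 1; 0 0 0 0 0 0.8 1"
}}

```text
t: 16.12
tcp_pos: [0.4614, -0.2224, 0.0711]
eef_rot: [0.236, 0.972, 0.0, 0.0]
ft_force: [2.4, 6.5, 5.6]
width: 0.169
gripper_force: 35.0
```

Emit:
{"name": "arm_command", "arguments": {
  "targets": "0 0 0 0 0 0.8 1; 0 0 0 0 0 0.8 1; 0 0 0 0 0 0.8 1; 0 0 0 0 0 0.8 1; 0 0 0 0 0 0.6 1"
}}

```text
t: 16.75
tcp_pos: [0.4617, -0.222, 0.071]
eef_rot: [0.423, 0.906, 0.001, 0.0]
ft_force: [3.0, 8.8, 4.7]
width: 0.169
gripper_force: 35.0
```

```bash
cat > dial.py <<'E'
from h import *
import sys
o=ctrl.get_obs(); y=R.from_quat(o['eef_rot']).as_matrix()[:,1]
print(o['tcp_pos'],o['ft_force'],o['ft_torque'],'turned deg',85.6-np.degrees(np.arctan2(y[1],y[0])))
for n in('wrist','top'):
    im,w,c=cloud(n); z=w[...,2]
    if n=='wrist': save(sys.argv[1],im)
    nd=np.hypot(w[...,0]-.461,w[...,1]+.2235)<.03
    q=w[nd&(z>.092)&(z<.1)]
    if len(q)>5: print(n,len(q),np.median(q[:,2]),cv2.minAreaRect(q[:,:2].astype(np.float32)))
    p=w[(np.hypot(w[...,0]-.4735,w[...,1]+.079)<.065)&(z>.109)&(z<.123)]
    if len(p)>50: print('plate',len(p),np.median(p[:,2]),cv2.minEnclosingCircle(p[:,:2].astype(np.float32)))
E
python3 dial.py w5.png
```

```text
[ 0.46172784 -0.2220176   0.07103491] [2.99194415 8.84910492 4.74436335] [ 1.72932053 -0.58600769  0.16487339] turned deg 45.67737916916971
wrist 3378 0.09656828658575413 ((0.4631999135017395, -0.2189522087574005), (0.03959470987319946, 0.04429914429783821), 66.72045135498047)
plate 28686 0.11676398486737634 ((0.4714375138282776, -0.10322628915309906), 0.04652225598692894)
plate 1875 0.11515121669354733 ((0.4744798541069031, -0.08000484853982925), 0.052821096032857895)
```

View pics/w5.png

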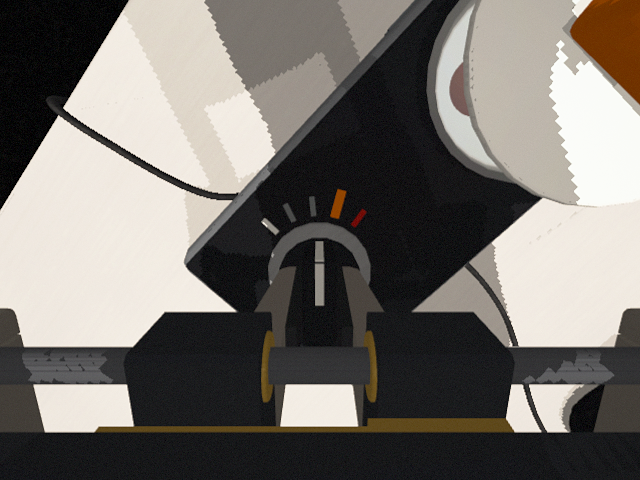

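The wrist view shows the fingers holding the dial and its pointer at (319,245), just past the second grey tick; the orange tick is at (339,204). About 14° remain.

Emit:
{"name": "arm_command", "arguments": {
  "targets": "0 0 0 0 0 0.7 1; 0 0 0 0 0 0.7 1; 0 0 0 0 0 0.6 1; 0 0 0 0 0 0.4 1; 0 0 0 0 0 0 1"
}}

```text
t: 17.48
tcp_pos: [0.462, -0.2219, 0.0711]
eef_rot: [0.533, 0.846, 0.001, 0.0]
ft_force: [4.6, 11.1, 4.4]
width: 0.172
gripper_force: 35.0
```

Emit:
{"name": "arm_command", "arguments": {
  "targets": "0 0 0 0 0 0 1; 0 0 0 0 0 0 1; 0 0 0 0 0 0 1; 0 0 0 0 0 0 1; 0 0 0 0 0 0 1"
}}

```text
t: 18.1
tcp_pos: [0.462, -0.2218, 0.071]
eef_rot: [0.533, 0.846, 0.001, 0.0]
ft_force: [4.1, 9.9, 4.5]
width: 0.168
gripper_force: 35.0
```

```bash
python3 dial.py w6.png
```

```text
[ 0.46202903 -0.22184675  0.07104486] [4.1258015  9.92978956 4.47505091] [ 1.9030178  -0.72996126  0.13109507] turned deg 59.95415311335358
wrist 3377 0.09655032366144939 ((0.46404823660850525, -0.2192871868610382), (0.04018286243081093, 0.04396867752075195), 52.3557243347168)
plate 29473 0.1167685654235375 ((0.47637590765953064, -0.10170917958021164), 0.047263842076063156)
plate 1887 0.1151805056508397 ((0.47448429465293884, -0.08008899539709091), 0.05293247476220131)
```

View pics/w6.png

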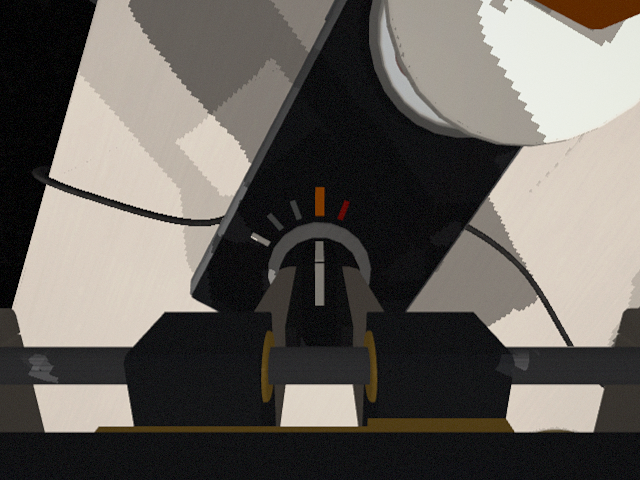

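The pointer at (319,245) lines up with the orange tick at (320,201). The dial is held steady at about 60° and the lid is still seated, so I'll hand in.

```bash
python3 -c "
from rig import ctrl
print(ctrl.finish_job())"
```

```text
the job is handed in; nothing more can be done
None
```

The job is handed in: the lid is seated flat on the bowl and released, and the fingers are holding the dial at the third notch (about 60°, 1.05 rad); no verdict came back.

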